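# Interlock the last green channel with the bundle

### The arm

A 6-joint arm with a two-finger parallel gripper is mounted at the origin on the work surface. World frame = base frame: x ahead of the robot, y to its left, z up, the work surface at z = 0. Lengths are in m, angles in rad, forces in N, time in s.
With the tool pointing down it reaches from about 0.35 to 0.775 m from the base axis. Payload 5.5 kg.
Tool frame: the origin (TCP) lies midway between the tips of the shut fingers; the grasp point (between the pads) lies behind it (robot.grasp_offset is the y of the grasp point in the tool frame, in m); y points along the fingers, z is the direction in which the jaws open and shut, and the axes are right-handed (so a half turn about y gives the same grasp; the last joint's range is limited). The gripper opens to 85 mm and grips with 20 to 120 N. Pads are 22 mm wide; open, the fingers measure 114 mm over their backs; the gripper's body (76 mm by 85 mm) begins 54 mm behind the grasp point. The pads swing forward as they close: fully open they stand 13 mm farther back than shut.
Start: joints at [1.066, 0.313, 0.046, 1.304, 0, 1.431], TCP at [0.205, 0.537, 0.231] pointing down, gripper open.
Joint ranges: [-2.76, 2.76], [-0.86, 1.69], [-1.03, 1.26], [-2.2, 2.34], [-1.47, 1.5], [-3.14, 3.14]. Speed limits (rad/s): [2.57, 2.57, 3.14, 3.14, 3.14, 3.14].

### API

Orientations are given as a rotation vector (axis times angle).
In Python, from workcell import robot gives the robot as it stands. The module is installed in compiled form; this text tells all that it offers.
- The arm moves only by the tool drive_tool, never from a script. Its argument "steps" is a list of rows, each an object with "gripper": the finger opening in mm, from 0 to 85.4; "travel": the shift along the tool's x, y, z in mm, a list of three; "turn": the turn about the tool's y in degrees. A call has 1 to 12 rows; each row is the pose to reach, as a shift and turn from the pose commanded when the call began, along the tool's axes at that moment; what a row does not reach only later rows make up. A row lasts 1/10 s, in which the tool goes at most 50 mm and 8.59 degrees, less where a joint would pass 70% of its speed; a pose out of reach is approached as far as the arm can. A call with a gripper value outside its range is refused whole. The fingers move at their own pace and stop on an object; the grip force is fixed at half the most. Time passes only in rows, so rows that repeat a pose let the fingers close. It gives the time, the measured TCP pose, the force and the opening at its end, in the units of the state.
- robot.get_obs(): the state, without advancing time (a new reading comes with each control period).
- robot.grab_frame(name): name is "scene" or "top" or "wrist"; returns a dict with "frame" (480x640x3 uint8, blue, green, red), "fx", "fy", "cx", "cy" (pixels), "k1" (the pictures are not rectified: a ray, as slopes to the right and down, at radius r is drawn at 1 + k1 r^2 times it, then the intrinsics apply), "pose" (4x4, takes a point from camera to world coordinates). Camera axes: x right, y down, z forward; pixel columns grow to the right and rows downward; lengths in m; the calibration is good to about 2 mm. A picture is of the moment at which its call begins. There is no depth.
- robot.hand_in(): hands the job in, once; it reports no verdict.
The state is a dict: "time": time; "q": joint angles; "qd": joint speeds; "tau": joint torques, N m; "tool_pos": TCP position; "ee_rot": TCP orientation; "ft_force": force on the tool from outside, world axes, zero at the start; "wrist_torque": the same for the moment, N m; "width": finger opening in m.
Only numpy, scipy, OpenCV 4.12 (cv2) and the standard library are available. Lean on these libraries where they do the work, as an engineer would, in place of code of your own. Each camera call takes 0.05 s, during which the arm holds its last target. There are 200 camera calls.

### The job

Two green steel channels lie side by side, open side up, on timber strips as the start of a bundle. Pick up the loose green channel, which lies open side down, and lower it onto the pair, still open side down, so that it straddles their two neighbouring inner flanges, one of its own flanges down in each trough, fully seated, parallel to them and with its ends about level with theirs; do not drop it in. Leave the red channel, which belongs to another job, where it lies.

Things in the scene. Friction and masses are not known exactly. Their poses are not given: they have to be found in the camera images.
- green_mid (a point): Loose green steel U-channel to be moved, 0.5 kg: 150 mm long (x), 60 wide over its flanges (y), 40 high (z), walls 4 mm. Lies on the bench open side down, flat web on top, z up, yaw varies; grip it from above across the 60 mm. This point is its centre, 20 mm above its flange edges, 20 mm below its top.
- pair_mid (a point): Fixed pair of green channels, same section and length, open up, 10 mm apart, on 20 mm timbers. Point: mid-length in that gap, level with the flange tops, 60 mm above the bench; x along, y across, z up. Inner flanges at y = +-5..9 mm, troughs +-9..61 mm, floor 36 mm below the point. Loose channel seated: its centre 16 mm below the point, 17 mm play each way, 31 mm for a finger outside each flange.
- red_mid (a point): Loose red channel of the same size, also lying open side down on the bench; not to be used or disturbed. This point is its centre, 20 mm above the bench; x along its length, z up.
Things that resemble listed ones, but are neither listed nor needed, are in the scene too. What is shaped like the part that bears green_mid but blue, pink or yellow is not meant.

How it is judged:
On the way:
1. the green channel is lowered over the inner flanges in the grip, to within 10 mm of seated (z of green_mid in the frame of pair_mid below -0.006 m and y of green_mid in the frame of pair_mid between -0.018 and 0.018 m and x of green_mid in the frame of pair_mid between -0.03 and 0.03 m and contact force between the fingers and green above 0.5 N), for 0.05 s.
At the end, for the whole second after the job is handed in: Green channel released and at rest on the pair, open side down, level, seated within 4 mm of full depth, astride the inner flanges (within 18 mm of the gap's middle), ends within 20 mm of the pair's, parallel within 0.2 rad; red channel within 30 mm of its start (z of green_mid in the frame of pair_mid between -0.02 and -0.012 m and y of green_mid in the frame of pair_mid between -0.018 and 0.018 m and x of green_mid in the frame of pair_mid between -0.02 and 0.02 m and angle between the x axis of green_mid and the x axis of pair_mid, either way round below 0.2 rad and angle between green_mid's own z axis and vertical below 0.08 rad and linear speed of green below 0.02 m/s and distance of red_mid from where it was at the start of the episode below 0.03 m); the robot touches nothing.
It fails at once if the red channel is moved by 30 mm or more (distance of red_mid from where it was at the start of the episode above 0.03 m).
It also fails if it takes over 38 s, if anything falls off the work surface, if the arm or the gripper's body presses on something with over 40 N, if the wrist force passes 120 N, or if a joint passes its speed limit or range.

## Working session

There is one attempt and no reset: what is moved stays moved. The work goes in short steps, Python scripts to look and compute and a tool call to move; the robot and the scene stay as the last step left them, time stands still between calls to the robot, and variables do not carry over. Pictures are saved under pics/ and viewed, about 8 in all and at most 12, crops included, and the job is handed in when it is done.

Besides the shell and the picture viewer there is one more tool, called after "Emit:" as a command line: name --argument value ..., lists and objects as JSON in quotes. drive_tool: Moves the arm, as the interface text tells. Its arguments: {"type":"object","properties":{"steps":{"type":"array","items":{"type":"object","properties":{"gripper":{"type":"number"},"travel":{"type":"array","items":{"type":"number"}},"turn":{"type":"number"}}}}},"required":["steps"]}

```bash
mkdir -p pics; cat > h.py <<'E'
import numpy as np, cv2, pickle, sys
from workcell import robot
from scipy.spatial.transform import Rotation as R
def grab(n, tag):
    f=robot.grab_frame(n); cv2.imwrite(f'pics/{tag}.png',f['frame']); pickle.dump(f,open(f'pics/{tag}.pkl','wb')); return f
def load(tag): return pickle.load(open(f'pics/{tag}.pkl','rb'))
def K(f): return np.array([[f['fx'],0,f['cx']],[0,f['fy'],f['cy']],[0,0,1.]]), np.array([f['k1'],0,0,0,0.])
def ray(f,uv):
    k,d=K(f); p=cv2.undistortPoints(np.array(uv,float).reshape(-1,1,2),k,d).reshape(-1,2)
    T=np.array(f['pose']); return T[:3,3], np.c_[p,np.ones(len(p))]@T[:3,:3].T
def onplane(f,uv,z):
    o,d=ray(f,uv); return o+d*((z-o[2])/d[:,2])[:,None]
def proj(f,P):
    k,d=K(f); T=np.linalg.inv(np.array(f['pose'])); p=np.array(P,float).reshape(-1,3)@T[:3,:3].T+T[:3,3]
    return cv2.projectPoints(p,np.zeros(3),np.zeros(3),k,d)[0].reshape(-1,2)
E
python3 - <<'E'
from h import *
a=grab('top','top0'); b=grab('scene','scene0')
for f in(a,b): print(np.round(f['pose'],3).tolist(),f['fx'],f['k1'])
o=robot.get_obs(); print(o['tool_pos'],R.from_rotvec(o['ee_rot']).as_matrix().round(3),robot.grasp_offset,o['time'],o['width'])
E
```

```text
[[0.003, -0.986, 0.164, 0.235], [-1.0, -0.005, -0.013, -0.05], [0.013, -0.164, -0.986, 1.27], [0.0, 0.0, 0.0, 1.0]] 491.40171606202824 -0.055712081961610656
[[0.764, 0.471, -0.44, 0.956], [0.645, -0.56, 0.52, -0.714], [-0.001, -0.681, -0.732, 0.952], [0.0, 0.0, 0.0, 1.0]] 541.8079843687287 -0.1666450853401563
[0.20491804 0.53677798 0.23047068] [[ 0.934 -0.001  0.357]
 [-0.357 -0.001  0.934]
 [-0.    -1.    -0.002]] -0.0187 0.1 0.08532043399765389
```

View pics/top0.png

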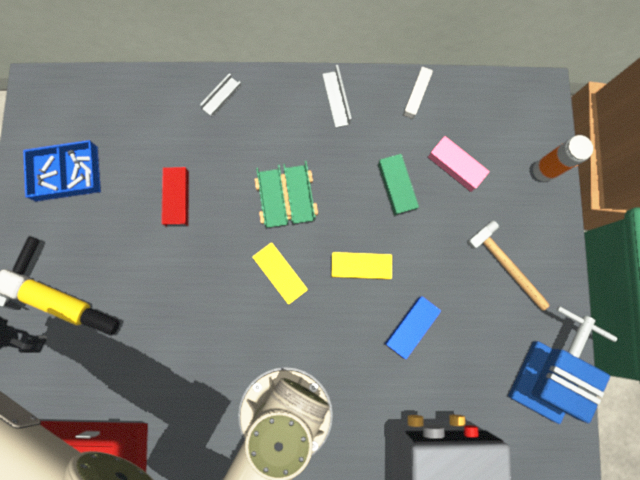

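View pics/scene0.png

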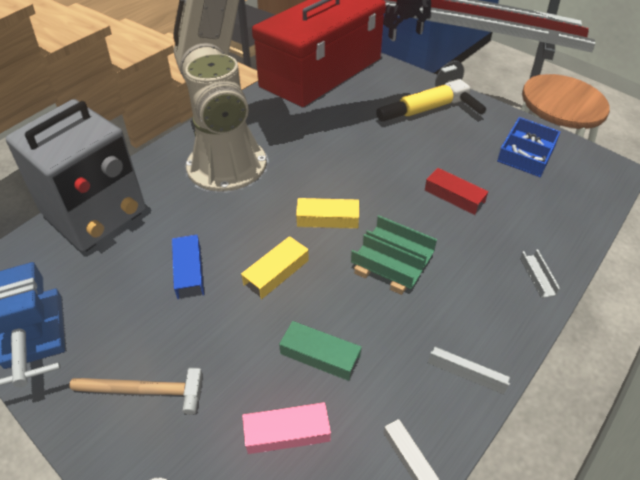

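Top view: the loose green channel is at (398,184), the green pair at (286,194) on timbers, and red at (174,196). The scene view agrees: loose at (320,349), pair at (394,253), red at (456,190). The only other green thing is the large box at the right edge of the top view, (625,285), off the bench. I'll measure next and confirm in a crop.

```bash
cat >> h.py <<'E'
def greens(f,amin=400):
    hsv=cv2.cvtColor(f['frame'],cv2.COLOR_BGR2HSV)
    m=cv2.inRange(hsv,(60,80,30),(88,255,255)); m=cv2.morphologyEx(m,cv2.MORPH_CLOSE,np.ones((5,5)))
    c=cv2.findContours(m,cv2.RETR_EXTERNAL,cv2.CHAIN_APPROX_NONE)[0]
    return m,[x for x in c if cv2.contourArea(x)>amin]
E
python3 - <<'E'
from h import *
for tag in('top0','scene0'):
    f=load(tag); m,cs=greens(f)
    for c in cs:
        x,y,w,h=cv2.boundingRect(c)
        if x+w>600: continue
        for z in (.04,.06):
            P=onplane(f,c.reshape(-1,2),z)[:,:2].astype(np.float32)
            r=cv2.minAreaRect(P); print(tag,(x,y,w,h),z,np.round(r[0],4),np.round(r[1],4),round(r[2],2)); print(cv2.boxPoints(r).round(3).tolist())
f=load('top0')['frame']; cv2.imwrite('pics/crop.png',cv2.resize(f[130:250,230:440],None,fx=3.8,fy=3.8,interpolation=cv2.INTER_CUBIC))
E
```

```text
top0 (257, 161, 58, 67) 0.04 [0.5546 0.006 ] [0.1595 0.1318] 9.12
[[0.4650000035762787, 0.057999998331069946], [0.4860000014305115, -0.07199999690055847], [0.6439999938011169, -0.04600000008940697], [0.6230000257492065, 0.08399999886751175]]
top0 (257, 161, 58, 67) 0.06 [0.5494 0.0051] [0.1569 0.1296] 9.12
[[0.4620000123977661, 0.05700000002980232], [0.4819999933242798, -0.07100000232458115], [0.6370000243186951, -0.04600000008940697], [0.6169999837875366, 0.0820000022649765]]
top0 (379, 154, 40, 61) 0.04 [ 0.5839 -0.2849] [0.1518 0.0674] 16.05
[[0.5019999742507935, -0.27300000190734863], [0.5199999809265137, -0.33799999952316284], [0.6660000085830688, -0.29600000381469727], [0.6480000019073486, -0.23199999332427979]]
top0 (379, 154, 40, 61) 0.06 [ 0.5782 -0.2811] [0.1493 0.0663] 16.05
[[0.4970000088214874, -0.27000001072883606], [0.515999972820282, -0.33399999141693115], [0.6589999794960022, -0.2919999957084656], [0.640999972820282, -0.2290000021457672]]
scene0 (280, 322, 81, 50) 0.04 [ 0.5914 -0.2895] [0.1502 0.0608] 16.45
[[0.5109999775886536, -0.28200000524520874], [0.527999997138977, -0.3400000035762787], [0.671999990940094, -0.296999990940094], [0.6549999713897705, -0.23899999260902405]]
scene0 (280, 322, 81, 50) 0.06 [ 0.5994 -0.2988] [0.1469 0.0595] 16.45
[[0.5210000276565552, -0.29100000858306885], [0.5370000004768372, -0.3479999899864197], [0.6779999732971191, -0.3070000112056732], [0.6610000133514404, -0.24899999797344208]]
scene0 (358, 224, 78, 64) 0.04 [0.5587 0.0087] [0.1549 0.1585] 9.26
[[0.4699999988079071, 0.07400000095367432], [0.4950000047683716, -0.0820000022649765], [0.6480000019073486, -0.05700000002980232], [0.621999979019165, 0.0989999994635582]]
scene0 (358, 224, 78, 64) 0.06 [ 0.5674 -0.0071] [0.1515 0.155 ] 9.26
[[0.47999998927116394, 0.05700000002980232], [0.5049999952316284, -0.09600000083446503], [0.6549999713897705, -0.07100000232458115], [0.6299999952316284, 0.0820000022649765]]
```

View pics/crop.png

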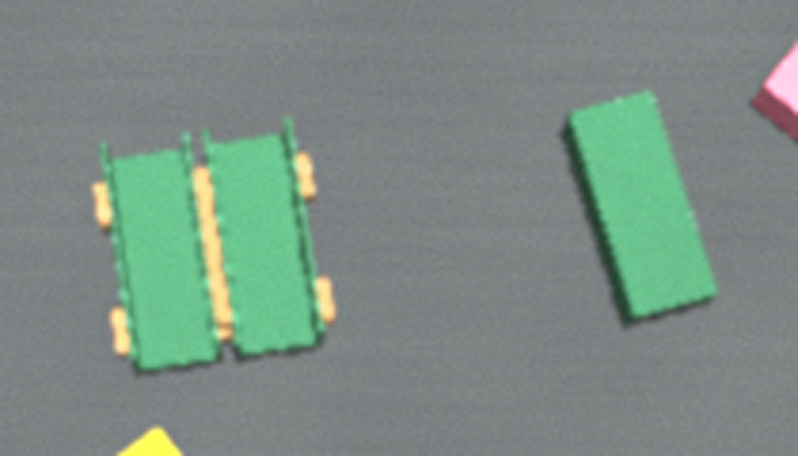

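The crop confirms it. The pair is open side up on timbers at the left, and the loose green channel is a plain flat web at the right, the only loose green one. Estimates: loose ≈ (0.587,-0.288) at yaw 16°, pair ≈ (0.552,0.004) at yaw 9.2°. I'll go over the pair first and look with the wrist camera.

Emit:
drive_tool --steps '[{"travel": [514,0,-374],"turn": -30,"gripper": 85},{"travel": [514,0,-374],"turn": -30,"gripper": 85},{"travel": [514,0,-374],"turn": -30,"gripper": 85},{"travel": [514,0,-374],"turn": -30,"gripper": 85},{"travel": [514,0,-374],"turn": -30,"gripper": 85},{"travel": [514,0,-374],"turn": -30,"gripper": 85},{"travel": [514,0,-374],"turn": -30,"gripper": 85},{"travel": [514,0,-374],"turn": -30,"gripper": 85},{"travel": [514,0,-374],"turn": -30,"gripper": 85},{"travel": [514,0,-374],"turn": -30,"gripper": 85},{"travel": [514,0,-374],"turn": -30,"gripper": 85},{"travel": [514,0,-374],"turn": -30,"gripper": 85}]'

```text
time: 1.3
tool_pos: [0.527, 0.0416, 0.231]
ee_rot: [-1.567, -0.124, 0.125]
ft_force: [0.1, 0.6, 1.4]
width: 0.0847
```

Emit:
drive_tool --steps '[{"travel": [0,0,0],"turn": 0,"gripper": 85}]'

```text
time: 1.4
tool_pos: [0.5294, 0.0386, 0.2304]
ee_rot: [-1.569, -0.12, 0.119]
ft_force: [0.1, 1.1, -0.0]
width: 0.0847
```

```bash
python3 - <<'E'
from h import *
f=grab('wrist','w0'); o=robot.get_obs()
print(o['time'],o['tool_pos'],R.from_rotvec(o['ee_rot']).as_matrix().round(3).tolist(),o['q'])
print(np.round(f['pose'],3).tolist(),f['fx'])
E
```

```text
1.45 [0.52753194 0.04090838 0.23034011] [[0.988, -0.001, -0.153], [0.153, 0.0, 0.988], [-0.001, -1.0, 0.0]] [-7.43723928e-02  2.25231437e-01 -7.39474867e-02  1.27266244e+00
 -2.34951360e-05 -2.28071964e-01]
[[-0.151, 0.933, 0.326, 0.445], [0.989, 0.143, 0.049, 0.027], [-0.001, 0.33, -0.944, 0.374], [0.0, 0.0, 0.0, 1.0]] 419.08137523229937
```

View pics/w0.png

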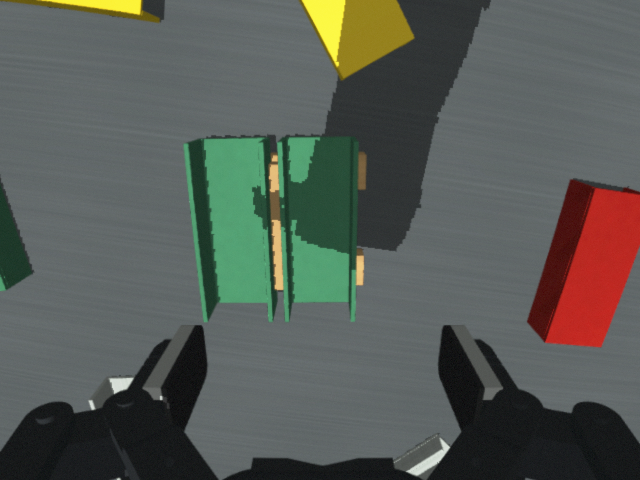

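The wrist view shows the pair: flange-top corners at about (185,143), (358,139), (355,321) and (205,321), with the gap between the inner flanges ending at about (279,320). Red is at the right and loose green at the left edge.

```bash
python3 - <<'E'
from h import *
f=load('w0')
P=onplane(f,[(185,143),(358,139),(355,321),(205,321),(279,320)],.06); print(P.round(4))
print('sides',np.linalg.norm(np.roll(P[:4],-1,0)-P[:4],axis=1),'mid',P[:4].mean(0))
d=(P[3]-P[0]+P[2]-P[1]);print('yaw',np.degrees(np.arctan2(d[1],d[0])))
for a,b in((0,3),(1,2)): d=P[b]-P[a];print(np.degrees(np.arctan2(d[1],d[0])))
d=P[1]-P[0];print(np.degrees(np.arctan2(d[1],d[0]))-90)
E
```

```text
[[ 0.4919 -0.0697  0.06  ]
 [ 0.4703  0.0568  0.06  ]
 [ 0.6198  0.0813  0.06  ]
 [ 0.6398 -0.0458  0.06  ]
 [ 0.6287  0.0171  0.06  ]]
sides [0.12833751 0.15156496 0.1286769  0.14980061] mid [0.55545802 0.00563382 0.06      ]
yaw 9.250167921617065
9.1848728072106
9.314702942384306
9.70982266459336
```

Sides come out at 128.5 and 150.7 mm (expected 128 and 150), so pair_mid ≈ (0.5555, 0.0056, 0.06) at yaw 9.3°. Next, over the loose channel.

Emit:
drive_tool --steps '[{"travel": [-3,0,-329],"turn": -7.4,"gripper": 85},{"travel": [-3,0,-329],"turn": -7.4,"gripper": 85},{"travel": [-3,0,-329],"turn": -7.4,"gripper": 85},{"travel": [-3,0,-329],"turn": -7.4,"gripper": 85},{"travel": [-3,0,-329],"turn": -7.4,"gripper": 85},{"travel": [-3,0,-329],"turn": -7.4,"gripper": 85},{"travel": [-3,0,-329],"turn": -7.4,"gripper": 85},{"travel": [-3,0,-329],"turn": -7.4,"gripper": 85},{"travel": [-3,0,-329],"turn": -7.4,"gripper": 85},{"travel": [-3,0,-329],"turn": -7.4,"gripper": 85},{"travel": [-3,0,-329],"turn": -7.4,"gripper": 85},{"travel": [-3,0,-329],"turn": -7.4,"gripper": 85}]'

```text
time: 2.65
tool_pos: [0.5757, -0.2801, 0.2317]
ee_rot: [-1.559, -0.228, 0.227]
ft_force: [-0.1, 0.4, 0.2]
width: 0.0848
```

```bash
python3 - <<'E'
from h import *
f=grab('wrist','w1'); o=robot.get_obs()
print(o['time'],o['tool_pos'],R.from_rotvec(o['ee_rot']).as_matrix().round(4).tolist())
E
```

```text
2.7 [ 0.5756954  -0.2804655   0.23171015] [[0.9584, 0.0004, -0.2855], [0.2855, -0.0, 0.9584], [0.0003, -1.0, -0.0001]]
```

View pics/w1.png

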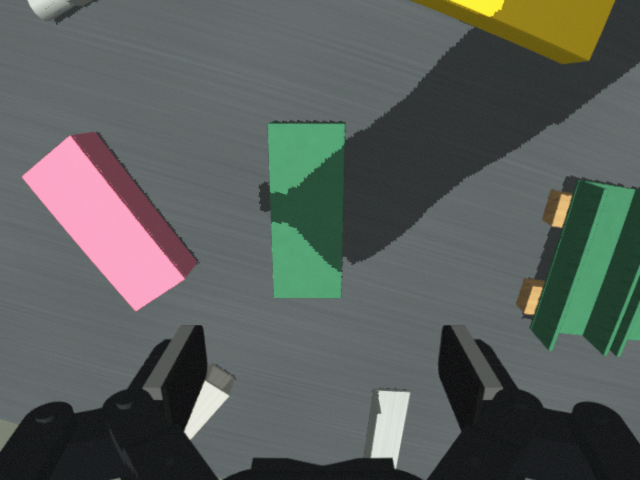

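The loose channel's top face has corners at about (269,124), (345,124), (341,298) and (274,298). The pair is at the right and pink at the left; both are clear of the fingers.

```bash
python3 - <<'E'
from h import *
f=load('w1'); o=robot.get_obs()
P=onplane(f,[(269,124),(345,124),(341.5,298),(274,298)],.04); print(P.round(4))
m=P.mean(0); print('sides',np.linalg.norm(np.roll(P,-1,0)-P,axis=1),'mid',m)
for a,b in((0,3),(1,2)): d=P[b]-P[a];print('yaw',np.degrees(np.arctan2(d[1],d[0])))
M=R.from_rotvec(o['ee_rot']).as_matrix(); print('toolyaw',np.degrees(np.arctan2(M[1,0],M[0,0])),'delta tool',(M.T@(m-o['tool_pos'])*1000).round(1))
# finger clearance check near pink: nearest pink point
hsv=cv2.cvtColor(f['frame'],cv2.COLOR_BGR2HSV); k=cv2.inRange(hsv,(150,60,60),(180,255,255)); ys,xs=np.where(k); Q=onplane(f,np.c_[xs,ys],.02); print('pink rel tool z max mm',(((Q-m)@M)[:,2].max()*1000))
E
```

```text
[[ 0.5248 -0.3377  0.04  ]
 [ 0.508  -0.281   0.04  ]
 [ 0.6519 -0.2387  0.04  ]
 [ 0.6691 -0.2964  0.04  ]]
sides [0.05911471 0.14996217 0.0601991  0.15010681] mid [ 0.58848198 -0.2884755   0.04      ]
yaw 15.97930013331635
yaw 16.393056287280285
toolyaw 16.590666696955687 delta tool [  9.9 191.7 -11.3]
pink rel tool z max mm -103.77055976365631
```

The top face measures 60×150 mm as given. Centre is (0.5885,-0.2885), yaw 16.2°. Descending with TCP to 5 mm; the open tips stand about 13 mm higher.

Emit:
drive_tool --steps '[{"travel": [10,50,-11.3],"turn": 0.4,"gripper": 85},{"travel": [10,90,-11.3],"turn": 0.4,"gripper": 85},{"travel": [10,120,-11.3],"turn": 0.4,"gripper": 85},{"travel": [10,120,-11.3],"turn": 0.4,"gripper": 85},{"travel": [10,150,-11.3],"turn": 0.4,"gripper": 85},{"travel": [10,175,-11.3],"turn": 0.4,"gripper": 85},{"travel": [10,195,-11.3],"turn": 0.4,"gripper": 85},{"travel": [10,210,-11.3],"turn": 0.4,"gripper": 85},{"travel": [10,220,-11.3],"turn": 0.4,"gripper": 85},{"travel": [10,226,-11.3],"turn": 0.4,"gripper": 85},{"travel": [10,226,-11.3],"turn": 0.4,"gripper": 85},{"travel": [10,226,-11.3],"turn": 0.4,"gripper": 85}]'

```text
time: 3.9
tool_pos: [0.589, -0.29, 0.0064]
ee_rot: [-1.56, -0.222, 0.22]
ft_force: [0.1, -0.3, 0.1]
width: 0.0848
```

Emit:
drive_tool --steps '[{"gripper": 50,"travel": [0,0,0],"turn": 0},{"gripper": 50,"travel": [0,0,0],"turn": 0},{"gripper": 50,"travel": [0,0,0],"turn": 0},{"gripper": 50,"travel": [0,0,0],"turn": 0},{"gripper": 50,"travel": [0,0,0],"turn": 0},{"gripper": 50,"travel": [0,0,0],"turn": 0},{"gripper": 50,"travel": [0,0,0],"turn": 0},{"gripper": 50,"travel": [0,0,0],"turn": 0}]'

```text
time: 4.7
tool_pos: [0.589, -0.2902, 0.0064]
ee_rot: [-1.561, -0.222, 0.219]
ft_force: [-0.7, -0.3, 5.9]
width: 0.0592
```

Gripped at 59 mm. Lifting.

Emit:
drive_tool --steps '[{"gripper": 50,"travel": [0,-10,0],"turn": 0},{"gripper": 50,"travel": [0,-25,0],"turn": 0},{"gripper": 50,"travel": [0,-50,0],"turn": 0},{"gripper": 50,"travel": [0,-80,0],"turn": 0},{"gripper": 50,"travel": [0,-110,0],"turn": 0},{"gripper": 50,"travel": [0,-130,0],"turn": 0},{"gripper": 50,"travel": [0,-140,0],"turn": 0},{"gripper": 50,"travel": [0,-140,0],"turn": 0}]'

```text
time: 5.5
tool_pos: [0.5887, -0.2899, 0.1463]
ee_rot: [-1.56, -0.222, 0.22]
ft_force: [0.1, -0.0, -5.1]
width: 0.0591
```

```bash
python3 - <<'E'
from h import *
o=robot.get_obs(); M=R.from_rotvec(o['ee_rot']).as_matrix(); t=o['tool_pos']
yaw=np.degrees(np.arctan2(M[1,0],M[0,0]))
print(o['time'],t,o['width'],'yaw',yaw,o['ft_force'])
f=grab('wrist','w2'); T=np.array(f['pose'])
# predicted tool goal: channel centre assumed at grip offset
off=R.from_euler('z',np.radians(9.3-16.2)).apply(np.array([.589,-.2902,0])-[.5885,-.2885,0])
g=np.array([.5555,.0056,t[2]])+off*[1,0,0]
print('goal',g,'delta tool',(M.T@(g-t)*1000).round(1),'turn',yaw-9.3-(yaw-16.2)*1)
E
```

```text
5.5 [ 0.58871086 -0.28992858  0.14632759] 0.05913265144402948 yaw 16.097617047536083 [ 0.1383402  -0.04372359 -5.12432894]
goal [0.55579215 0.0056     0.14632759] delta tool [ 50.3  -0.3 293.1] turn 6.899999999999999
```

View pics/w2.png

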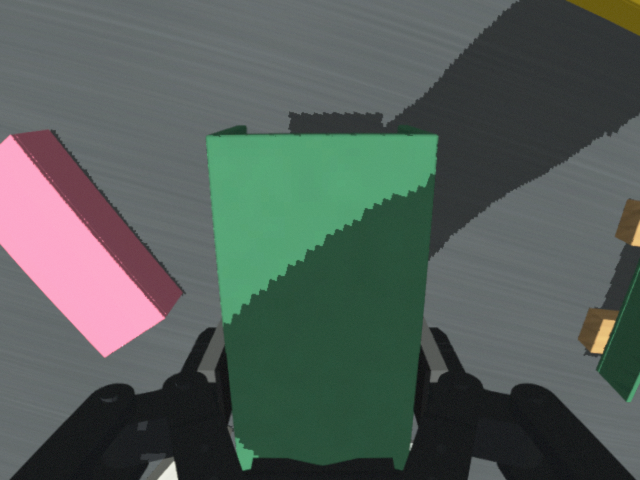

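The channel is held level and square, with its near edge from (208,136) to (437,135). Moving above the pair.

Emit:
drive_tool --steps '[{"gripper": 50,"travel": [3,0,15],"turn": 0.5},{"gripper": 50,"travel": [9,0,50],"turn": 1.4},{"gripper": 50,"travel": [15,0,85],"turn": 2},{"gripper": 50,"travel": [21,0,120],"turn": 2.8},{"gripper": 50,"travel": [27,0,155],"turn": 3.7},{"gripper": 50,"travel": [33,0,190],"turn": 4.5},{"gripper": 50,"travel": [39,0,225],"turn": 5.5},{"gripper": 50,"travel": [45,0,260],"turn": 6.3},{"gripper": 50,"travel": [49,0,282],"turn": 6.9},{"gripper": 50,"travel": [50.3,0,293],"turn": 6.9},{"gripper": 50,"travel": [50.3,0,293],"turn": 6.9},{"gripper": 50,"travel": [50.3,0,293],"turn": 6.9}]'

```text
time: 6.75
tool_pos: [0.5551, 0.0053, 0.1447]
ee_rot: [-1.567, -0.125, 0.127]
ft_force: [-0.6, -0.5, -3.5]
width: 0.0593
```

```bash
python3 - <<'E'
from h import *
o=robot.get_obs(); M=R.from_rotvec(o['ee_rot']).as_matrix(); t=o['tool_pos']
print(o['time'],t,o['width'],'yaw',np.degrees(np.arctan2(M[1,0],M[0,0])),o['ft_force'])
f=load('w2'); P=onplane(f,[(208,136),(437,135)],.18); print(P, 'rel tcp', (P-[.5887,-.2899,.18])@R.from_euler('z',16.1,degrees=True).as_matrix())
f=grab('wrist','w3'); s=grab('scene','s3')
cv2.imwrite('pics/s3c.png',np.hstack([cv2.resize(s['frame'][170:310,320:460],(560,560),interpolation=cv2.INTER_CUBIC)]))
E
```

```text
6.75 [0.55513763 0.00534643 0.14469592] 0.059284651372474316 yaw 9.20563877007531 [-0.61336262 -0.54433921 -3.45279373]
[[ 0.52419129 -0.33855573  0.18      ]
 [ 0.5075272  -0.28169943  0.18      ]] rel tcp [[-0.07547157 -0.0288582   0.        ]
 [-0.075715    0.03038934  0.        ]]
```

View pics/w3.png

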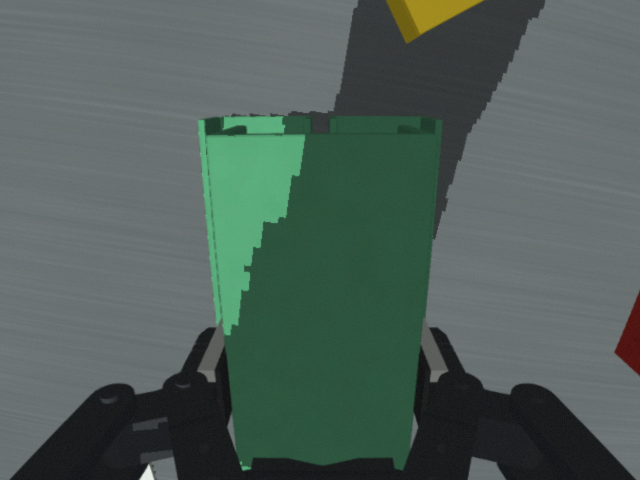

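Aligned: the gap shows at about (320,122), between the channel's side edges at x = 206 and 441. TCP over pair centre is within 1 mm. Seated should be TCP z ≈ 0.030, so I'll go down 98 mm first and finish slowly.

Emit:
drive_tool --steps '[{"gripper": 50,"travel": [0,10,0],"turn": 0},{"gripper": 50,"travel": [0,25,0],"turn": 0},{"gripper": 50,"travel": [0,40,0],"turn": 0},{"gripper": 50,"travel": [0,52,0],"turn": 0},{"gripper": 50,"travel": [0,62,0],"turn": 0},{"gripper": 50,"travel": [0,72,0],"turn": 0},{"gripper": 50,"travel": [0,82,0],"turn": 0},{"gripper": 50,"travel": [0,90,0],"turn": 0},{"gripper": 50,"travel": [0,96,0],"turn": 0},{"gripper": 50,"travel": [0,98,0],"turn": 0},{"gripper": 50,"travel": [0,98,0],"turn": 0}]'

```text
time: 7.95
tool_pos: [0.5554, 0.0058, 0.0471]
ee_rot: [-1.567, -0.126, 0.126]
ft_force: [-0.4, 0.2, -4.1]
width: 0.0592
```

Emit:
drive_tool --steps '[{"gripper": 50,"travel": [0,3,0],"turn": 0},{"gripper": 50,"travel": [0,6,0],"turn": 0},{"gripper": 50,"travel": [0,9,0],"turn": 0},{"gripper": 50,"travel": [0,11,0],"turn": 0},{"gripper": 50,"travel": [0,11,0],"turn": 0},{"gripper": 50,"travel": [0,11,0],"turn": 0}]'

```text
time: 8.55
tool_pos: [0.5554, 0.0058, 0.0363]
ee_rot: [-1.567, -0.126, 0.126]
ft_force: [-0.2, 0.4, -4.1]
width: 0.0592
```

Emit:
drive_tool --steps '[{"gripper": 50,"travel": [0,1,0],"turn": 0},{"gripper": 50,"travel": [0,2,0],"turn": 0},{"gripper": 50,"travel": [0,3,0],"turn": 0},{"gripper": 50,"travel": [0,4,0],"turn": 0},{"gripper": 50,"travel": [0,4.5,0],"turn": 0},{"gripper": 50,"travel": [0,4.5,0],"turn": 0}]'

```text
time: 9.15
tool_pos: [0.5553, 0.0058, 0.0317]
ee_rot: [-1.567, -0.126, 0.126]
ft_force: [-0.6, 0.0, -4.7]
width: 0.0592
```

Emit:
drive_tool --steps '[{"gripper": 50,"travel": [0,0.5,0],"turn": 0},{"gripper": 50,"travel": [0,1,0],"turn": 0},{"gripper": 50,"travel": [0,1,0],"turn": 0}]'

```text
time: 9.45
tool_pos: [0.5554, 0.0058, 0.0308]
ee_rot: [-1.567, -0.126, 0.126]
ft_force: [-0.1, -0.1, -5.2]
width: 0.0594
```

Emit:
drive_tool --steps '[{"gripper": 50,"travel": [0,0.5,0],"turn": 0},{"gripper": 50,"travel": [0,1,0],"turn": 0},{"gripper": 50,"travel": [0,1,0],"turn": 0}]'

```text
time: 9.75
tool_pos: [0.5555, 0.0058, 0.0305]
ee_rot: [-1.567, -0.127, 0.126]
ft_force: [-2.9, 0.5, 3.5]
width: 0.0592
```

Contact: the force changed from -5 to +3.5 N at TCP 0.0305, which is the predicted seat. Releasing to 72 mm (finger backs at about 51 mm, trough wall at 61), then rising.

Emit:
drive_tool --steps '[{"gripper": 72,"travel": [0,0,0],"turn": 0},{"gripper": 72,"travel": [0,0,0],"turn": 0},{"gripper": 72,"travel": [0,0,0],"turn": 0},{"gripper": 72,"travel": [0,0,0],"turn": 0},{"gripper": 72,"travel": [0,0,0],"turn": 0}]'

```text
time: 10.25
tool_pos: [0.5556, 0.0057, 0.0298]
ee_rot: [-1.567, -0.126, 0.126]
ft_force: [-0.5, 0.2, -0.1]
width: 0.072
```

Emit:
drive_tool --steps '[{"gripper": 72,"travel": [0,-5,0],"turn": 0},{"gripper": 72,"travel": [0,-15,0],"turn": 0},{"gripper": 72,"travel": [0,-30,0],"turn": 0},{"gripper": 72,"travel": [0,-50,0],"turn": 0},{"gripper": 72,"travel": [0,-80,0],"turn": 0},{"gripper": 72,"travel": [0,-120,0],"turn": 0},{"gripper": 72,"travel": [0,-160,0],"turn": 0},{"gripper": 72,"travel": [-20,-190,0],"turn": 0},{"gripper": 72,"travel": [-30,-200,0],"turn": 0},{"gripper": 72,"travel": [-30,-200,0],"turn": 0}]'

```text
time: 11.25
tool_pos: [0.5258, 0.0008, 0.2321]
ee_rot: [-1.568, -0.129, 0.123]
ft_force: [0.4, -0.2, -0.4]
width: 0.0716
```

```bash
python3 - <<'E'
from h import *
o=robot.get_obs(); print(o['time'],o['tool_pos'],o['ft_force'],o['width'])
grab('wrist','w4')
a=load('top0');b=grab('top','top4')
for f in(a,b):
    hsv=cv2.cvtColor(f['frame'],cv2.COLOR_BGR2HSV);m=cv2.inRange(hsv,(0,150,80),(6,255,255))|cv2.inRange(hsv,(174,150,80),(180,255,255))
    m[:150]=0;m[240:]=0;M=cv2.moments(m[:,150:200]);print('red',M['m10']/M['m00']+150,M['m01']/M['m00'])
E
```

```text
11.25 [0.52576643 0.00078218 0.23211151] [ 0.36221202 -0.1611005  -0.35151162] 0.0715689292689651
red 174.73691556175854 195.68946266573622
red 174.13897058823528 195.18676470588235
```

View pics/w4.png

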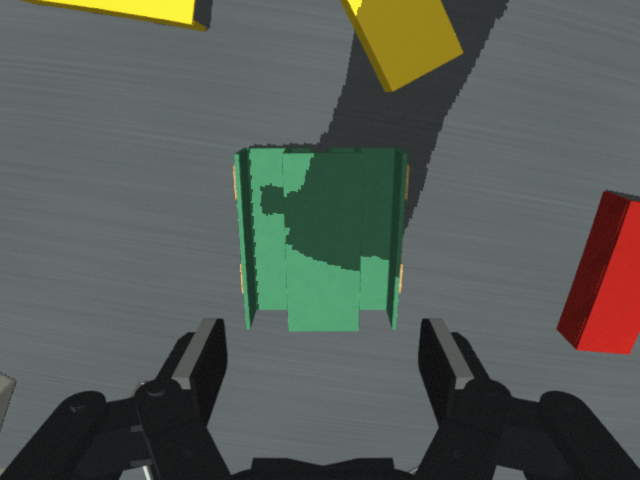

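The channel lies astride the inner flanges: web corners at about (284,150), (360,150), (358,331) and (288,331), centred between the outer flanges, with its ends level with theirs. The red offset is under 1 px. One numeric check, then hand in.

```bash
python3 - <<'E'
from h import *
f=load('w4')
P=onplane(f,[(284,150),(360,150),(358,331),(288,331)],.064); Q=onplane(f,[(235,154),(408,153),(396,329),(248,329)],.06)
m=P.mean(0); n=np.array([.5555,.0056,.064])
print('sides',np.linalg.norm(np.roll(P,-1,0)-P,axis=1),np.linalg.norm(np.roll(Q,-1,0)-Q,axis=1))
print('vs pair',R.from_euler('z',-9.3,degrees=True).apply(m-n),R.from_euler('z',-9.3,degrees=True).apply(m-Q.mean(0)))
d=P[3]-P[0]+P[2]-P[1]; print('yaw',np.degrees(np.arctan2(d[1],d[0])))
print(robot.hand_in())
E
```

```text
sides [0.05587879 0.15252002 0.05995263 0.15250288] [0.12950363 0.15058991 0.12841112 0.14987664]
vs pair [-0.00128635  0.00086257  0.        ] [-0.00175058  0.0006411   0.004     ]
yaw 9.475179790361791
the job is handed in; nothing more can be done
None
```

The loose green channel is now seated open side down across the pair's inner flanges. I picked it up from above, lowered it in the grip until it touched at about the predicted seated height, then opened the fingers and drew clear. The job is handed in at about 11 s of the 38 s allowed; the hand-in gives no verdict.

Last checks from the wrist picture, before hand-in:

| Check | Measured | Limit |
|---|---|---|
| Offset along the pair | about 1–2 mm | 20 mm |
| Offset across the pair | about 1 mm | 18 mm |
| Yaw difference | about 0.2° | 11.5° (0.2 rad) |

- **Depth:** the wrist force changed from about -5 N to +3.5 N at TCP height 0.0305 m, against 0.030 m predicted for full depth.
- **Red channel:** it shifted less than 1 pixel (about 2 mm) between the first and last top views.
- **Disagreement:** in the final picture, the channel's end edge nearer the robot measured 56 mm instead of 60, and its length 152.5 mm instead of 150. I put this down to hand-read corners where that edge blends with the pair behind it. No other check failed.

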